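# Fit the second U-bolt on the pendulum bar

### The job

The pendulum bar is held in its bracket by only one U-bolt, at the back. Fit the second: put the loose U-bolt that is wide enough for the bar over it from above, both legs at once down through the two empty holes at the front of the bracket, fully home with its bow resting on the bar, and let go. It lies flat on the table; the free end of the bar is a handy place to hang it while you change your grip. Leave the narrow U-bolt and the roll of tape where they are.

Things in the scene. Friction and masses are not known exactly. Their poses are not given: they have to be found in the camera images.
- ubolt_mid (a point): centre of the wide loose U-bolt: 8 mm steel rod, 58 mm wide outside, 42 mm between the legs, 89 mm long, 0.1 kg. It lies flat on the table at the start (this point 4 mm up). Axes: x along the legs, from the threaded ends towards the bow; y across the two legs; z normal to the flat U. Leg centre lines at y = +25 and -25 mm, leg ends at x = -44.5 mm, crown's outside at x = +44.5 mm
- ubolt_bow (a point): centre of the half-circle bow of the wide U-bolt, 15.5 mm from ubolt_mid along +x; same axes. The 60 mm straight legs begin here (this is where the U is 58 mm wide and to be gripped across); the inside of the crown is 21 mm further along +x, the crown's rod centre 25 mm
- ubolt_tips (a point): point midway between the two leg ends of the wide U-bolt, 44.5 mm from ubolt_mid along -x; same axes
- ubolt_small_mid (a point): centre of the narrow loose U-bolt (same 8 mm rod, 42 mm wide outside, 26 mm between the legs, 69 mm long), too narrow for the bar. It lies flat on the table; which of the two lies left and which right changes
- stand_holes (a point): point on the top face of the bracket's plate, 80 mm above the table, midway between its two empty 12 mm holes, which lie 25 mm either side (y = +25, -25 mm) and go through the 6 mm plate into 50 mm of free space. Axes: x along the bar from its free end to the back, y across, z up. The bar's axis runs 33 mm above this point, its top 52 mm. With the U-bolt home its leg ends are 29 mm below this point
- bar_free (a point): point on top of the bar (132 mm above the table) on the part that sticks out freely towards the robot, 120 mm in front of the holes, 70 mm from the bar's end; axes as stand_holes. A U-bolt put over the bar here, bow on the bar and a leg either side, even sloping, hangs there when let go: it swings down until its legs point straight down, their ends 51 mm above the table
- stand: fixed stand, origin under the middle of its board; axes as stand_holes. Plywood board 190 (x) x 160 mm; grey folded bracket 160 x 100 mm on it with the plate on top; aluminium bar, 38 mm round, x = -240 to +103 mm, end caps 41 mm, in two steel saddles under 36 mm wide. Empty holes at x = -45 mm; an equal U-bolt is already fitted at x = +45 mm, its crown 140 mm above the table
- tape: roll of brown tape, 96 mm across, 48 mm high, standing loose behind the left-hand U-bolt; bystander
Mind the look-alikes: they are no part of the job. What is shaped like the part that bears ubolt_mid but orange is not meant.

How it is judged (in metres and radians):
At the end, for the whole second after the job is handed in: The wide U-bolt sits astride the bar, both legs down through the two front holes: leg ends 25 mm or more below the plate's top and within 5 mm (across) and 7 mm (along the bar) of the holes' middle, legs within 0.15 rad of vertical, at rest; the narrow U-bolt moved less than 30 mm (z of ubolt_tips in the frame of stand_holes below -0.025 m and x of ubolt_tips in the frame of stand_holes between -0.007 and 0.007 m and y of ubolt_tips in the frame of stand_holes between -0.005 and 0.005 m and z of ubolt_mid in the frame of stand_holes above 0.01 m and angle between ubolt_mid's own x axis and vertical below 0.15 rad and angle between the y axis of ubolt_mid and the y axis of stand_holes, either way round below 0.15 rad and linear speed of ubolt below 0.02 m/s and distance of ubolt_small_mid from where it was at the start of the episode below 0.03 m); the robot touches nothing.
It fails at once if the roll of tape is moved more than 30 mm (distance of tape from where it was at the start of the episode above 0.03 m).
It also fails if it takes over 58 s, if anything falls off the work surface, if the arm or the gripper's body presses on something with over 40 N, if the wrist force passes 120 N, or if a joint passes its speed limit or range.

### The arm

A 6-joint arm with a two-finger parallel gripper is mounted at the origin on a cart in front of the work surface, level with it; the furniture and walls round the work are solid. World frame = base frame: x ahead of the robot, y to its left, z up, the work surface at z = 0. Lengths are in mm, angles in rad, forces in N, time in s.
With the tool pointing down it reaches from about 250 to 775 mm from the base axis. Payload 4 kg.
Tool frame: the origin (TCP) lies at the very end of the fingers, on their centre line; the grasp point (between the pads) lies 19 mm behind it; z points along the fingers, x is the direction in which the jaws open and shut, and the axes are right-handed (so a half turn about z gives the same grasp; the last joint's range is limited). The gripper opens to 85 mm and grips with 20 to 120 N. Pads are 22 mm wide; open, the fingers measure 114 mm over their backs; the gripper's body (76 mm by 85 mm) begins 54 mm behind the grasp point. The pads swing forward as they close: fully open they stand 13 mm farther back than shut.
Start: joints at [1.164, 0.087, 1.371, -0, 1.684, -0.103], TCP at [164.54, 524.828, 231.341] pointing down, gripper open.
Joint ranges: [-3.1, 3.1], [-0.76, 2.03], [0.27, 2.55], [-1.08, 4.22], [0.17, 2.65], [-2.57, 2.57]. Speed limits (rad/s): [2.79, 2.79, 3.14, 3.14, 3.14, 3.14].

### API

Orientations are given as a unit quaternion [w, x, y, z].
In Python, from workcell import arm gives the robot as it stands.
- The arm moves only by the shell command python3 -m handwheel 'ROWS' [FORCE]. ROWS is JSON, a list that holds one entry, the list of rows, each a list of 7 numbers: the shift along the tool's x, y, z in m, then the turn, a rotation vector about the tool's x, y, z in rad, then the closure in counts, from 0 (fully open) to 255 (shut). In form: [[[x, y, z, wx, wy, wz, jaw], ...]]. A call has 1 to 20 rows; each row shifts and turns the commanded pose from where the row before left it, along the tool's axes as they then stand; what a row does not reach is not made up. A row lasts 1/10 s, in which the tool goes at most 50 mm and 8.59 degrees, less where a joint would pass 70% of its speed; a pose out of reach is approached as far as the arm can. A call is refused whole if a number of a shift passes 0.05 or a number of a turn 0.15, either way. A call with a gripper value outside its range is refused whole. The fingers move at their own pace and stop on an object; FORCE is the grip in N (left out, the last holds). Time passes only in rows, so rows that do not move let the fingers close. It gives the time, the measured TCP pose, the force and the opening at its end, in the units of the state.
- arm.get_obs(): the state, without advancing time (a new reading comes with each control period).
- arm.read_camera(name): name is "scene" or "top"; returns the picture (420x560x3 uint8, blue, green, red); there is no depth.
- arm.camera_info(name): a dict with "fx", "fy", "cx", "cy" (pixels), "k1" (the pictures are not rectified: a ray, as slopes to the right and down, at radius r is drawn at 1 + k1 r^2 times it, then the intrinsics apply), "world_from_camera" (4x4, takes a point from camera to world coordinates). Camera axes: x right, y up, looking along -z (the intrinsics and any distortion apply to the point x, -y, -z); pixel columns grow to the right and rows downward; lengths in mm; the calibration is good to about 2 mm. A picture is of the moment at which its call begins. camera_info takes no time and is no camera call.
- arm.finish_job(): hands the job in, once; it reports no verdict.
The state is a dict: "time_s": time; "joints": joint angles; "joint_velocities": joint speeds; "effort": joint torques, N m; "eef_pos": TCP position; "tcp_rot": TCP orientation; "force": force on the tool from outside, world axes, zero at the start; "ft_torque": the same for the moment, N m; "gripper_width": finger opening in mm.
Only numpy, scipy, OpenCV 4.12 (cv2) and the standard library are available. Lean on these libraries where they do the work, as an engineer would, in place of code of your own. Each camera call takes 0.05 s, during which the arm holds its last target. There are 200 camera calls.

## Working session

There is one attempt and no reset: what is moved stays moved. The work goes in short steps, Python scripts to look and compute and a shell command to move; the robot and the scene stay as the last step left them, time stands still between calls to the robot, and variables do not carry over. Pictures are saved under pics/ and viewed, about 8 in all and at most 12, crops included, and the job is handed in when it is done.

```bash
mkdir -p pics
cat > h.py <<'E'
import numpy as np, cv2
from workcell import arm
def grab(n,f):
    im=arm.read_camera(n); im=np.array(im); cv2.imwrite('pics/'+f,im); return im
def ray(n,u,v):
    c=arm.camera_info(n); K=np.array([[c['fx'],0,c['cx']],[0,c['fy'],c['cy']],[0,0,1.]])
    a,b=(u-c['cx'])/c['fx'],(v-c['cy'])/c['fy']; x,y=a,b
    for _ in range(30):
        s=1+c['k1']*(x*x+y*y); x,y=a/s,b/s
    T=np.array(c['world_from_camera']); d=T[:3,:3]@np.array([x,-y,-1]); return T[:3,3],d
def onz(n,u,v,z):
    o,d=ray(n,u,v); return o+d*(z-o[2])/d[2]
def proj(n,p):
    c=arm.camera_info(n); T=np.array(c['world_from_camera']); q=T[:3,:3].T@(np.array(p)-T[:3,3])
    x,y=q[0]/-q[2],-q[1]/-q[2]; s=1+c['k1']*(x*x+y*y); return np.array([c['fx']*x*s+c['cx'],c['fy']*y*s+c['cy']])
E
python3 - <<'E'
from h import *
a=grab('scene','s0.png'); b=grab('top','t0.png'); cv2.imwrite('pics/both.png',cv2.resize(np.vstack([a,b]),None,fx=.71,fy=.71))
for n in('scene','top'):
    c=arm.camera_info(n);print(n,c['fx'],c['cx'],c['cy'],c['k1'],np.round(c['world_from_camera'],3).tolist())
print(arm.get_obs())
E
```

```text
scene 381.3606703391872 278.7342549419701 211.3557915418187 0.036104009146059234 [[0.531, 0.396, -0.749, -99.5], [-0.847, 0.248, -0.47, -356.087], [0.0, 0.884, 0.467, 512.143], [0.0, 0.0, 0.0, 1.0]]
top 427.4197679888757 281.6797200781225 211.28447011515496 -0.13655771197891686 [[-0.019, 0.983, -0.183, 357.154], [-1.0, -0.021, -0.009, 46.613], [-0.013, 0.183, 0.983, 1088.544], [0.0, 0.0, 0.0, 1.0]]
{'time_s': 0.1, 'joints': array([ 1.16391039e+00,  8.79184822e-02,  1.37213321e+00, -2.83119422e-07,
        1.68362121e+00, -1.03113340e-01]), 'joint_velocities': array([-0.001471  , -0.00063856, -0.00377295, -0.00121589,  0.00062908,
        0.00118253]), 'effort': array([ 1.30081637e-03, -3.53017187e+01, -3.14218926e+01, -1.20915884e-04,
        8.02094612e-03,  7.62292757e-06]), 'eef_pos': array([164.34524796, 524.3888244 , 230.22048891]), 'tcp_rot': array([ 5.26297385e-04,  8.05953107e-01,  5.91978469e-01, -8.97147383e-04]), 'force': array([-0.51172898,  0.13148719, -0.16391421]), 'ft_torque': array([-0.03865143, -0.00596462, -0.03514938]), 'gripper_width': 85.54640546254431}
```

View pics/t0.png

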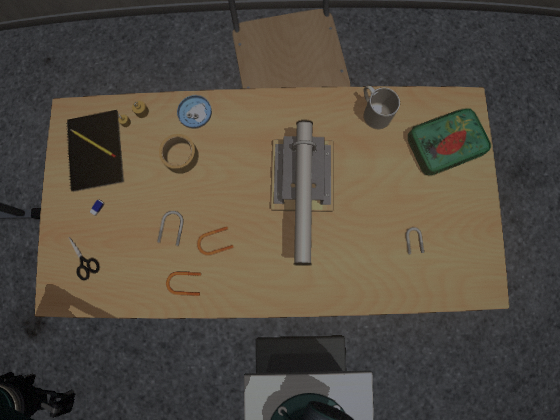

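View pics/s0.png

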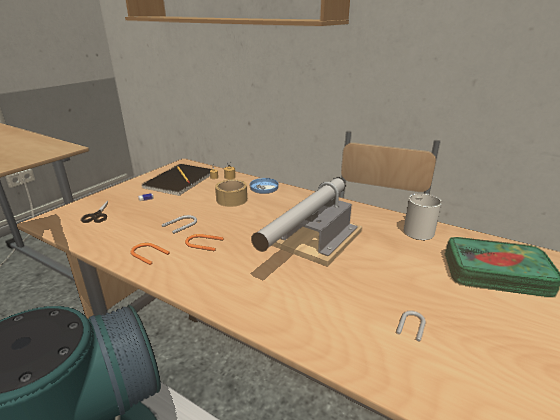

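Top view: steel U at (171,227), left; steel U at (415,240), right and smaller; orange U's at (215,241) and (184,283) are excluded by colour. The bar runs from (303,262) to (305,122). By size, the left steel one is the choice. I'll crop it and measure.

Run:
```python
from h import *
im=np.mean([arm.read_camera('top').astype(float) for _ in range(4)],0).astype(np.uint8)
cv2.imwrite('pics/c1.png',np.hstack([cv2.resize(im[195:260,140:240],None,fx=4,fy=4,interpolation=2),cv2.resize(im[195:260,380:480],None,fx=4,fy=4,interpolation=2)]))
f=im.astype(float); sat=(f.max(2)-f.min(2))/f.max(2)
for nm,(r0,r1,c0,c1) in dict(L=(200,255,148,194),R=(215,265,395,435)).items():
    w=np.clip((0.40-sat[r0:r1,c0:c1])/.3,0,1); 
    m=(w>.15).astype(np.uint8); n,lab,st,ce=cv2.connectedComponentsWithStats(m); 
    k=1+np.argmax(st[1:,4]); print(nm,st[1:].tolist())
    v,u=np.nonzero(lab==k); P=np.array([onz('top',a+c0,b+r0,4)[:2] for a,b in zip(u,v)])
    (c,s,a)=cv2.minAreaRect(P.astype(np.float32)); print(np.round(c,1),np.round(s,1),round(a,1))
    W=w[v,u]; e=np.deg2rad(a)
    for ax in (e,e+np.pi/2):
        d=np.array([np.cos(ax),np.sin(ax)]); q=(P-c)@d; print('axis',np.round(d,3),'weighted mean',round((q*W).sum()/W.sum(),1),np.percentile(q,[0,5,95,100]).round(1))
# bar
w=(sat<.3)
for r in range(125,262,8):
    cols=np.nonzero(w[r,280:330])[0]+280; print(r,cols.min() if len(cols) else None,cols.max() if len(cols) else None,end=' | ')
```

```text
L [[1, 0, 5, 1, 5], [9, 10, 27, 37, 282]]
[523.9 345.9] [59.4 91.2] 79.8
axis [0.178 0.984] weighted mean -0.4 [-29.7 -28.6  28.2  29.7]
axis [-0.984  0.178] weighted mean -4.7 [-45.6 -41.3  39.   45.6]
R [[0, 12, 40, 38, 525], [28, 14, 1, 1, 1], [22, 28, 2, 2, 2], [33, 29, 1, 1, 1], [34, 32, 6, 3, 17], [32, 34, 1, 1, 1], [17, 45, 1, 1, 1], [13, 47, 5, 2, 7], [22, 47, 1, 1, 1]]
[ 466.4 -275.9] [ 87.9 105.5] 8.8
axis [0.988 0.153] weighted mean 1.9 [-43.9 -39.5  36.9  43.9]
axis [-0.153  0.988] weighted mean -4.7 [-52.8 -39.6  45.5  52.8]
125 297 311 | 133 297 311 | 141 283 324 | 149 280 329 | 157 280 329 | 165 280 329 | 173 280 329 | 181 280 329 | 189 280 329 | 197 280 329 | 205 295 321 | 213 295 311 | 221 295 311 | 229 295 310 | 237 295 310 | 245 295 310 | 253 295 310 | 261 294 310 | <stdin>:4: RuntimeWarning: invalid value encountered in divide
```

View pics/c1.png

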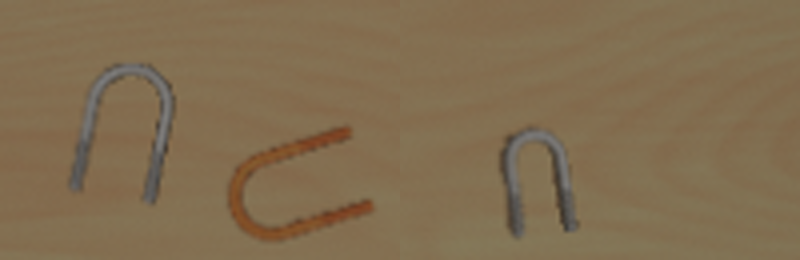

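Run:
```python
import cv2
im=cv2.imread('pics/t0.png'); cv2.imwrite('pics/c2.png',cv2.resize(im[112:272,258:348],None,fx=3.7,fy=3.7,interpolation=2))
```

```text
(no output)
```

View pics/c2.png

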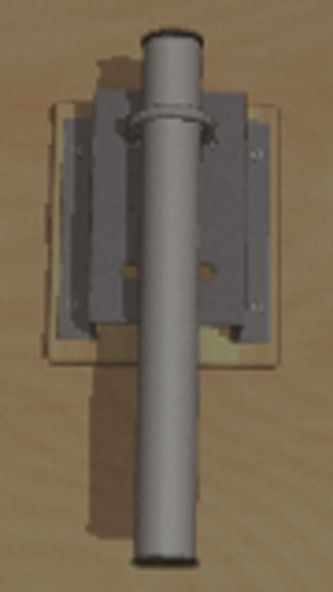

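Left steel U is chosen: it measures 59x91 mm, against 58x89 for the wide one; the right one is visibly smaller. Bow faces away from the robot. The bracket holes show at about (293,185) and (314,185). Next I compute the stand pose and the first reach.

```bash
cat >> h.py <<'E'
from scipy.spatial.transform import Rotation as R
def togo(pos,Rt):
    o=arm.get_obs(); q=np.array(o['tcp_rot']); A=R.from_quat(q[[1,2,3,0]])
    print('t',round(o['time_s'],2),'pos',np.round(o['eef_pos'],1),'tool axes\n',A.as_matrix().round(3),'F',np.round(o['force'],1),'w',round(o['gripper_width'],1))
    print('shift(now axes,mm)',(A.inv().apply(np.array(pos)-o['eef_pos'])).round(1),'rotvec',(A.inv()*R.from_matrix(Rt)).as_rotvec().round(4))
def down(jx): # tool down, jaw dir jx (2d)
    x=np.array([jx[0],jx[1],0]);x/=np.linalg.norm(x);z=np.array([0,0,-1.]);return np.c_[x,np.cross(z,x),z]
E
python3 - <<'E'
from h import *
im=np.mean([arm.read_camera('top').astype(float) for _ in range(3)],0)
g=im.mean(2)
# bar axis on free part: subpixel edges at rows 212..256 from gradient
mid=[]
for r in list(range(214,256,3))+list(range(150,182,4)):
    p=cv2.GaussianBlur(g[r-1:r+2].mean(0)[None],(3,1),0)[0]; d=np.gradient(p)
    def pk(a,b,s):
        k=a+np.argmax(s*d[a:b]); y=s*d[k-1:k+2]; return k+.5*(y[0]-y[2])/(y[0]-2*y[1]+y[2])
    l,rr=pk(288,300,1),pk(305,317,-1); mid.append((r,l,rr))
mid=np.array(mid); print(np.round(mid,1).tolist())
for r,l,rr in mid[[0,6,12,14,-1]]:
    a,b=onz('top',l,r,113),onz('top',rr,r,113); print(r,((a+b)/2).round(1),np.linalg.norm(a-b).round(1))
# holes: brownish blobs on grey plate
hsv=cv2.cvtColor(im.astype(np.uint8),cv2.COLOR_BGR2HSV).astype(int)
print(hsv[180:191,286:322,1])
E
```

```text
[[214.0, 296.9, 309.0], [217.0, 297.0, 309.0], [220.0, 297.0, 309.1], [223.0, 296.9, 309.1], [226.0, 296.5, 308.8], [229.0, 296.6, 308.7], [232.0, 296.6, 308.7], [235.0, 296.6, 308.7], [238.0, 296.5, 308.6], [241.0, 296.4, 308.8], [244.0, 296.4, 308.8], [247.0, 296.4, 308.6], [250.0, 296.3, 308.3], [253.0, 296.3, 308.2], [150.0, 297.7, 311.0], [154.0, 297.4, 310.5], [158.0, 297.4, 310.0], [162.0, 297.4, 309.9], [166.0, 297.4, 309.9], [170.0, 297.3, 309.9], [174.0, 297.2, 309.7], [178.0, 297.1, 309.8]]
214.0 [531.7   6.4 113. ] 28.0
232.0 [489.7   8.3 113. ] 27.8
250.0 [448.2  10.2 113. ] 27.3
150.0 [687.1  -1.2 113. ] 31.8
178.0 [617.9   2.9 113. ] 29.9
[[ 9  8 11 11 11 14 19 25 24 26 30 22 21 19 18 19 18 15 12 12 19 18 19 18
  22 20 12  9  9  9 12 12 11 12 11 11]
 [11 11 11 11 14 14 19 29 28 29 26 24 21 21 18 19 19 14  8 10 16 16 18 18
  19 20  9  9 12 12 14  9 12 12 14 11]
 [12  9 11 12 14 12 31 39 22 26 29 24 18 19 20 19 18 14 10 10 16 14 17 18
  17 20 12 15 12  9 14 14 12 12 12 12]
 [ 9 11 12 11 15 38 78 77 55 36 30 27 21 19 20 17 18 12 11 12 16 16 19 18
  19 21 43 61 40 20 12 12 14 11 14  9]
 [12 12 12 11 36 87 96 97 92 56 30 21 21 19 18 19 18 13 10 11 16 16 16 20
  17 37 93 96 92 62 16 12 14 12 14 12]
 [12 12 12 11 42 88 97 95 97 71 33 24 21 21 18 19 18 10 11 10 16 18 17 20
  19 41 88 94 95 84 23 12 12 11 12  9]
 [11 12 12 11 15 73 95 92 87 67 29 24 18 17 18 19 18 10 10 10 16 16 17 18
  22 35 90 96 97 78 21 12 11 14 12 11]
 [12 14 12 12 11 33 69 66 49 40 29 24 23 19 18 19 18 12 10 10 17 14 15 18
  19 21 64 78 85 38 11 11 11  9 12 11]
 [11  9 11 11 11 15 28 24 24 31 25 27 21 21 20 17 18 12 12 12 16 16 19 18
  22 21 12 12 12 12 11  9  9  9  9 11]
 [14 14 14 11 11 19 29 25 24 27 29 24 23 23 20 17 18 12 12 10 17 18 19 18
  22 21 12 12 14 12 12 12 12  9 12 14]
 [11 11  9 11 11 19 29 20 20 27 25 24 23 19 20 19 19 12 10 10 16 18 17 18
  19 21 14 12 12 12 17  9 14 12 12 12]]
```

Run:
```python
from h import *
togo([535.3,343.8,60],down([.178,.984]))
```

```text
t 0.45 pos [164.5 524.8 231.3] tool axes
 [[ 0.299  0.954 -0.   ]
 [ 0.954 -0.299 -0.   ]
 [-0.    -0.    -1.   ]] F [ 0.3  0.7 -0. ] w 85.6
shift(now axes,mm) [-61.8 407.9 171.2] rotvec [-0.000e+00  1.000e-04 -1.249e-01]
```

```bash
python3 -m handwheel '[[[-0.0044,0.029,0.012,0,0,0,0],[-0.0044,0.029,0.012,0,0,0,0],[-0.0044,0.029,0.012,0,0,0,0],[-0.0044,0.029,0.012,0,0,0,0],[-0.0044,0.029,0.012,0,0,0,0],[-0.0044,0.029,0.012,0,0,0,0],[-0.0044,0.029,0.012,0,0,0,0],[-0.0044,0.029,0.012,0,0,0,0],[-0.0044,0.029,0.012,0,0,0,0],[-0.0044,0.029,0.012,0,0,0,0],[-0.0044,0.029,0.012,0,0,0,0],[-0.0044,0.029,0.012,0,0,0,0],[-0.0044,0.029,0.012,0,0,0,0],[-0.0044,0.029,0.012,0,0,0,0],[0,0,0,0,0,-0.0625,0],[0,0,0,0,0,-0.0625,0],[0,0,0,0,0,0,0],[0,0,0,0,0,0,0]]]' 40
python3 - <<'E'
from h import *
togo([535.3,343.8,12],down([.178,.984]))
g=cv2.imread('pics/t0.png');h=cv2.cvtColor(g,cv2.COLOR_BGR2HSV)[...,1].astype(float)
P=[]
for c0,c1 in((289,297),(310,318)):
    w=np.clip(h[182:189,c0:c1]-35,0,60);v,u=np.mgrid[182:189,c0:c1];P.append(onz('top',(u*w).sum()/w.sum(),(v*w).sum()/w.sum(),80))
print(np.round(P,1),np.mean(P,0).round(1),np.linalg.norm(P[0]-P[1]).round(1))
im=grab('scene','s1.png'); p=proj('scene',[535,344,10]).astype(int);print(p)
cv2.imwrite('pics/c3.png',cv2.resize(im[max(p[1]-80,0):p[1]+60,max(p[0]-100,0):p[0]+100],None,fx=3,fy=3))
E
```

```text
time_s: 2.25
eef_pos: [533.6, 344.7, 63.4]
tcp_rot: [0.0, 0.768, 0.641, 0.0]
force: [0.0, -0.3, -0.3]
gripper_width: 85.2
t 2.25 pos [533.6 344.7  63.4] tool axes
 [[ 0.179  0.984  0.   ]
 [ 0.984 -0.179  0.   ]
 [ 0.     0.    -1.   ]] F [ 0.  -0.3 -0.3] w 85.2
shift(now axes,mm) [-0.5  1.9 51.4] rotvec [ 0.0001 -0.0001 -0.0011]
[[609.9  27.8  80. ]
 [608.1 -22.1  80. ]] [609.    2.9  80. ] 50.0
[184 218]
```

View pics/c3.png

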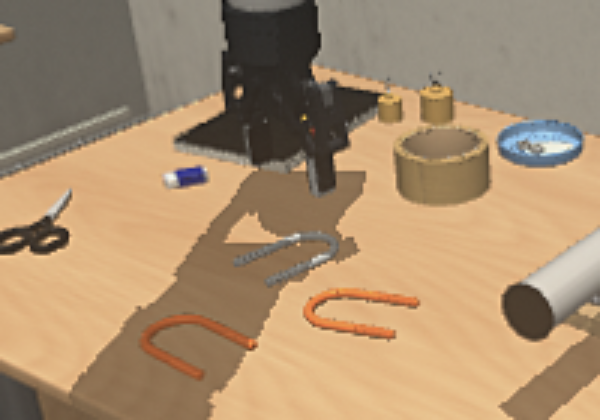

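Gripper is squarely over the U in scene view (about (185,218)); tape is clear. Holes' middle is (609.0, 2.9, 80), spacing 50.0 mm, which matches the given value. I'll descend with the jaws partly closed.

```bash
python3 -m handwheel '[[[-0.0005,0.002,0.02,0,0,0,50],[0,0,0.02,0,0,0,50],[0,0,0.01,0,0,0,50],[0,0,0.005,0,0,0,50],[0,0,0.004,0,0,0,50],[0,0,0.0,0,0,0,50],[0,0,0.0,0,0,0,50]]]' 40
python3 -m handwheel '[[[0,0,0.002,0,0,0,50],[0,0,0.002,0,0,0,50],[0,0,0,0,0,0,50]]]'
```

```text
time_s: 3.0
eef_pos: [536.0, 344.1, 5.3]
tcp_rot: [0.0, 0.767, 0.641, 0.001]
force: [0.0, 0.3, -0.6]
gripper_width: 68.6
time_s: 3.3
eef_pos: [535.3, 343.7, 0.2]
tcp_rot: [-0.0, 0.767, 0.641, -0.0]
force: [-1.5, -0.2, -0.6]
gripper_width: 68.7
```

```bash
python3 -m handwheel '[[[0,0,0.002,0,0,0,60],[0,0,0.0015,0,0,0,62],[0,0,0,0,0,0,62],[0,0,0,0,0,0,62]]]'
python3 - <<'E'
from h import *
im=grab('scene','s2.png'); cv2.imwrite('pics/c4.png',cv2.resize(im[150:260,110:260],None,fx=5,fy=5))
E
```

```text
time_s: 3.7
eef_pos: [535.3, 343.7, -3.3]
tcp_rot: [-0.0, 0.767, 0.641, -0.0]
force: [-0.1, -0.8, 0.7]
gripper_width: 64.4
```

View pics/c4.png

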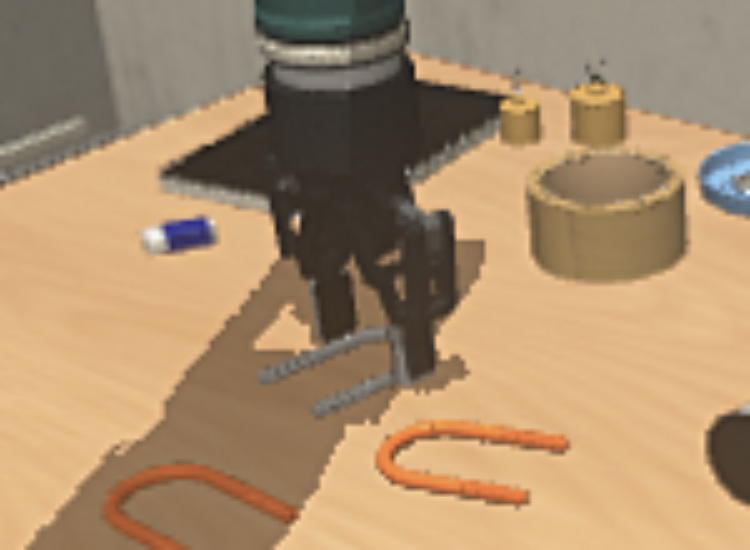

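Run:
```python
from h import *
m=np.array([523.9,345.9,4]);x=np.array([.984,-.178,0]);y=np.array([.178,.984,0])
for n,p in dict(crown=m+44.5*x,tipL=m-44.5*x+25*y,tipR=m-44.5*x-25*y,bowR=m+15.5*x-29*y,bowL=m+15.5*x+29*y,fingR=np.array([535.3,343.7,2])-32*y).items():
    q=proj('scene',p); print(n,q.round(1),((q-[110,150])*5).round())
g=cv2.imread('pics/s0.png').astype(float); 
c=g[205:245,150:210]; s=(c.max(2)-c.min(2))/c.max(2); v,u=np.nonzero(s<.3); print('s0 U px',u.min()+150,u.max()+150,v.min()+205,v.max()+205)
P=np.array([onz('scene',a+150,b+205,4)[:2] for a,b in zip(u,v)]);r=cv2.minAreaRect(P.astype(np.float32));print(r)
```

```text
crown [194.8 216.1] [424. 330.]
tipL [161.7 224.9] [258. 374.]
tipR [172.5 231.3] [312. 407.]
bowR [192.5 223.4] [413. 367.]
bowL [179.9 216.4] [349. 332.]
fingR [192.1 224.9] [411. 375.]
s0 U px 162 196 215 233
((520.5965576171875, 344.6258850097656), (64.47343444824219, 89.39043426513672), 78.53077697753906)
```

Projections agree with the picture (tips at crop (265,378)/(318,408), finger at (417,375)). Now I grip.

```bash
python3 -m handwheel '[[[0,0,0,0,0,0,90],[0,0,0,0,0,0,120],[0,0,0,0,0,0,120],[0,0,0,0,0,0,120],[0,0,0,0,0,0,120],[0,0,0,0,0,0,120]]]' 40
```

```text
time_s: 4.35
eef_pos: [535.7, 343.9, -2.6]
tcp_rot: [0.0, 0.767, 0.641, 0.0]
force: [-1.5, -0.6, 4.7]
gripper_width: 55.7
```

```bash
python3 -m handwheel '[[[0,0,-0.005,0,0,0,120],[0,0,-0.01,0,0,0,120],[0,0,-0.02,0,0,0,120],[0,0,-0.04,0,0,0,120],[0,0,-0.04,0,0,0,120],[0,0,-0.04,0,0,0,120],[0,0,0,0,0,0,120],[0,0,0,0,0,0,120]]]' 60
python3 - <<'E'
from h import *
im=grab('scene','s3.png'); cv2.imwrite('pics/c5.png',cv2.resize(im[100:240,110:290],None,fx=4.3,fy=4.3))
togo([489,8,200],down([.04,1]))
E
```

```text
time_s: 5.15
eef_pos: [536.0, 344.1, 153.6]
tcp_rot: [0.0, 0.767, 0.641, 0.002]
force: [0.4, -0.4, -2.2]
gripper_width: 54.9
t 5.2 pos [535.  343.6 151.2] tool axes
 [[ 0.178  0.984 -0.001]
 [ 0.984 -0.178 -0.   ]
 [-0.001 -0.001 -1.   ]] F [-0.3 -0.1 -1.5] w 55.2
shift(now axes,mm) [-338.4   14.4  -48.6] rotvec [-0.0009  0.0005 -0.1388]
```

View pics/c5.png

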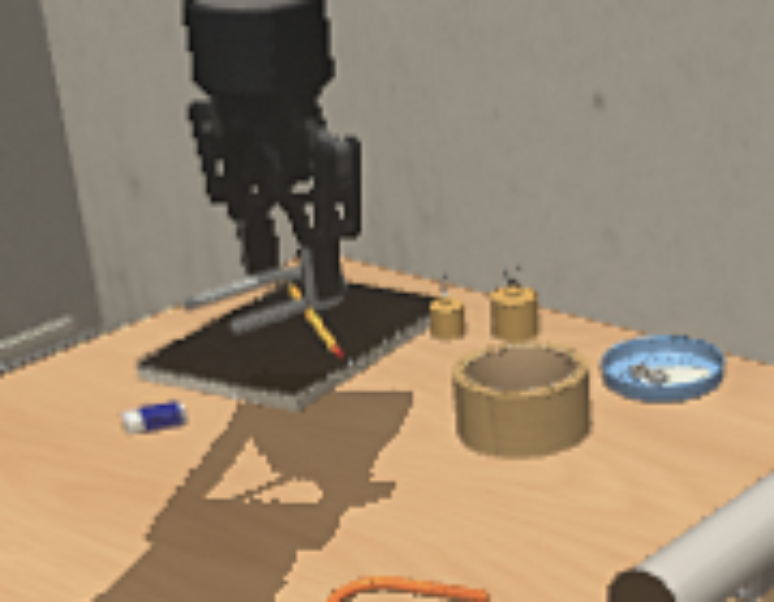

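Held: legs parallel, U flat at the fingertips, clear of the table; about 6.5 mm behind the TCP. Next: carry it over to the bar and tilt.

```bash
python3 -m handwheel '[[[-0.028,0.001,-0.005,0,0,0,120],[-0.028,0.001,-0.005,0,0,0,120],[-0.028,0.001,-0.005,0,0,0,120],[-0.028,0.001,-0.005,0,0,0,120],[-0.028,0.001,-0.005,0,0,0,120],[-0.028,0.001,-0.005,0,0,0,120],[-0.028,0.001,-0.005,0,0,0,120],[-0.028,0.001,-0.005,0,0,0,120],[-0.028,0.001,-0.005,0,0,0,120],[-0.028,0.001,-0.005,0,0,0,120],[-0.028,0.001,-0.005,0,0,0,120],[-0.028,0.001,-0.005,0,0,0,120],[0,0,0,0,0,-0.07,120],[0,0,0,0,0,-0.069,120],[0,0,0,0,0,0,120]]]'
cat >> h.py <<'E'
HOLE=np.array([609.0,2.9,80]); E_=np.array([.9992,-.0395,0]);YB=np.array([.0395,.9992,0]);K=np.array([0,0,1.])
def slope(a):
    a=np.deg2rad(a); return np.c_[YB,np.sin(a)*E_+np.cos(a)*K,np.cos(a)*E_-np.sin(a)*K]
E
python3 - <<'E'
from h import *
S=slope(50); C=HOLE-120*E_+52*K; T=C-25*S[:,1]+6.5*S[:,2]; print(C,T)
togo(T+75*K,S)
E
```

```text
time_s: 6.7
eef_pos: [486.3, 10.8, 209.3]
tcp_rot: [-0.002, 0.721, 0.693, -0.002]
force: [0.7, -0.2, -1.5]
gripper_width: 54.7
[489.096   7.64  132.   ] [474.13498678   8.23143317 110.95102088]
t 6.7 pos [486.3  10.8 209.3] tool axes
 [[ 0.041  0.999 -0.005]
 [ 0.999 -0.041  0.001]
 [ 0.    -0.005 -1.   ]] F [ 0.7 -0.2 -1.5] w 54.7
shift(now axes,mm) [ -3.  -12.   23.4] rotvec [-0.7029 -0.     -0.0012]
```

```bash
python3 -m handwheel '[[[-0.003,-0.012,0,0,0,0,120],[0,0,0,-0.1,0,0,120],[0,0,0,-0.1,0,0,120],[0,0,0,-0.1,0,0,120],[0,0,0,-0.1,0,0,120],[0,0,0,-0.1,0,0,120],[0,0,0,-0.1,0,0,120],[0,0,0,-0.1,0,0,120],[0,0,0,0,0,0,120],[0,0,0,0,0,0,120]]]'
python3 - <<'E'
from h import *
S=slope(50); C=HOLE-120*E_+52*K; T=C-25*S[:,1]+6.5*S[:,2]
togo(T+75*K,S)
a=grab('top','t6.png');b=grab('scene','s6.png')
cv2.imwrite('pics/c6.png',np.hstack([cv2.resize(a[150:300,250:360],(396,540)),cv2.resize(b[130:290,200:318],(398,540))]))
E
```

```text
time_s: 7.7
eef_pos: [474.4, 8.6, 211.0]
tcp_rot: [0.246, 0.678, 0.651, 0.237]
force: [0.2, -0.0, -0.4]
gripper_width: 55.1
t 7.7 pos [474.4   8.6 211. ] tool axes
 [[ 0.04   0.766  0.642]
 [ 0.999 -0.031 -0.025]
 [ 0.     0.642 -0.766]] F [ 0.2 -0.  -0.4] w 55.1
shift(now axes,mm) [ -0.4 -16.3  19. ] rotvec [-0.0005  0.0001 -0.0007]
```

View pics/c6.png

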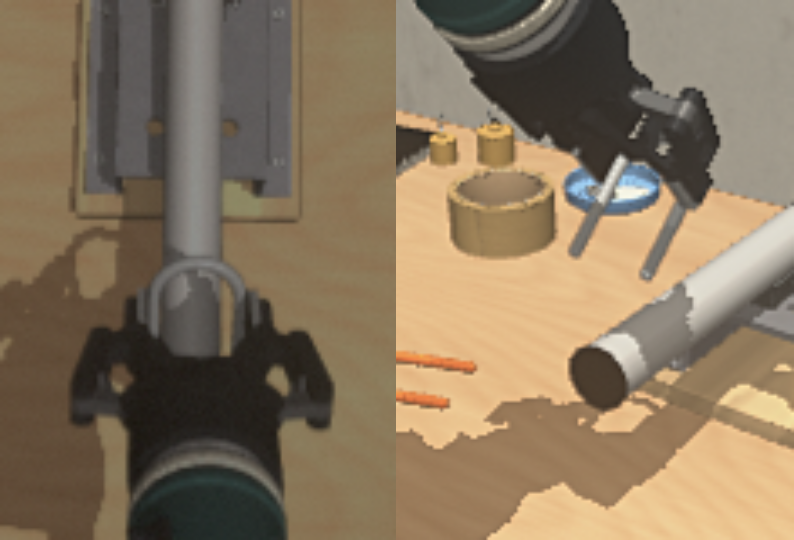

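Top crop: the U's bow spans columns 148–247 around the bar at 163–222; scene: both legs slope down on either side above the bar. I'll check the lateral offset numerically.

Run:
```python
from h import *
a=cv2.imread('pics/t6.png').astype(float).mean(2)
for r in(226,228,230,232,234,236): print(r,a[r,287:323].astype(int).tolist())
for l,r,v in((291.1,318.6,233),):
    A,B=onz('top',l,v,218.6),onz('top',r,v,218.6); c=(A+B)/2; print(c.round(1),np.linalg.norm(A-B).round(1),'off',((c-HOLE)@YB).round(1))
```

```text
226 [77, 78, 72, 78, 74, 72, 79, 96, 109, 112, 104, 98, 95, 118, 111, 93, 92, 89, 122, 116, 117, 121, 106, 85, 89, 101, 114, 120, 113, 95, 109, 115, 116, 115, 117, 117]
228 [78, 77, 78, 77, 69, 84, 103, 109, 99, 83, 94, 106, 115, 121, 134, 100, 92, 89, 85, 84, 81, 78, 108, 99, 98, 104, 87, 101, 114, 117, 101, 111, 113, 114, 115, 115]
230 [79, 85, 82, 65, 64, 100, 107, 95, 69, 81, 97, 108, 116, 121, 131, 128, 99, 89, 85, 83, 82, 78, 102, 99, 100, 114, 115, 84, 93, 110, 110, 77, 90, 93, 99, 111]
232 [54, 78, 83, 59, 67, 103, 106, 74, 64, 84, 96, 106, 116, 123, 123, 97, 92, 87, 86, 84, 80, 77, 72, 91, 99, 113, 117, 99, 84, 103, 91, 49, 63, 84, 88, 101]
234 [33, 77, 83, 60, 73, 102, 105, 67, 64, 80, 98, 105, 111, 89, 87, 88, 92, 89, 86, 86, 82, 76, 70, 66, 90, 110, 114, 96, 83, 74, 67, 44, 53, 81, 83, 45]
236 [31, 75, 80, 60, 74, 103, 105, 70, 61, 68, 72, 78, 80, 84, 89, 89, 90, 90, 86, 81, 80, 76, 71, 64, 92, 112, 115, 98, 68, 67, 68, 39, 47, 80, 82, 51]
[473.1   8.  218.6] 56.4 off -0.3
```

```bash
python3 -m handwheel '[[[-0.0006,-0.0064,0.0077,0,0,0,120],[0,-0.0064,0.0077,0,0,0,120],[0,-0.0064,0.0077,0,0,0,120],[0,-0.0064,0.0077,0,0,0,120],[0,-0.0032,0.0038,0,0,0,120],[0,-0.0032,0.0038,0,0,0,120],[0,-0.0032,0.0038,0,0,0,120],[0,-0.0032,0.0038,0,0,0,120],[0,0,0,0,0,0,120]]]'
```

```text
time_s: 8.7
eef_pos: [475.1, 7.9, 150.9]
tcp_rot: [0.247, 0.678, 0.651, 0.237]
force: [-0.2, -0.1, -1.1]
gripper_width: 54.9
```

```bash
python3 -m handwheel '[[[0,-0.0032,0.0038,0,0,0,120],[0,-0.0032,0.0038,0,0,0,120],[0,-0.0032,0.0038,0,0,0,120],[0,-0.0032,0.0038,0,0,0,120],[0,0,0,0,0,0,120]]]'
```

```text
time_s: 9.2
eef_pos: [474.9, 7.9, 130.5]
tcp_rot: [0.246, 0.678, 0.651, 0.237]
force: [-0.3, 0.3, -1.4]
gripper_width: 54.9
```

No contact so far, so the legs are astride. I'll lower the rest carefully.

```bash
python3 -m handwheel '[[[0,-0.0032,0.0038,0,0,0,120],[0,-0.0032,0.0038,0,0,0,120],[0,-0.0013,0.0015,0,0,0,120],[0,-0.0013,0.0015,0,0,0,120],[0,0,0,0,0,0,120]]]'
python3 - <<'E'
from h import *
b=grab('scene','s7.png')
cv2.imwrite('pics/c7.png',cv2.resize(b[110:270,220:380],None,fx=3.7,fy=3.7))
E
```

```text
time_s: 9.7
eef_pos: [475.4, 7.9, 117.7]
tcp_rot: [0.247, 0.677, 0.651, 0.237]
force: [-0.2, 0.3, -1.6]
gripper_width: 55.0
```

View pics/c7.png

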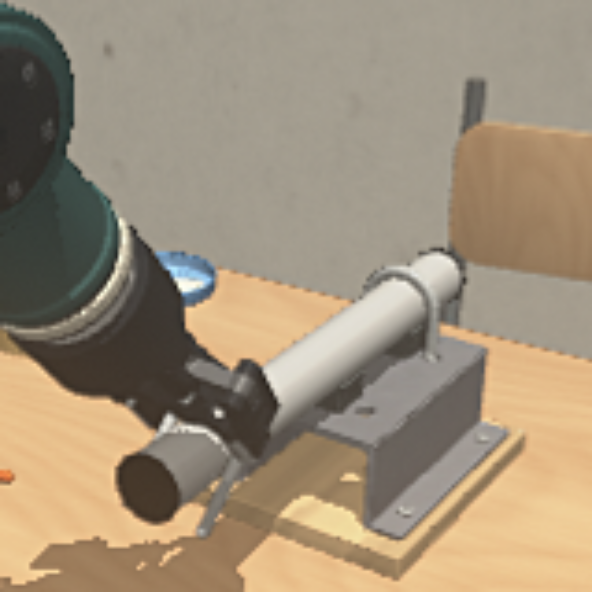

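Near leg hangs beside the bar at crop (205,530); the U is astride. I lower to contact.

```bash
python3 -m handwheel '[[[0,-0.0013,0.0015,0,0,0,120],[0,-0.0013,0.0015,0,0,0,120],[0,0,0,0,0,0,120]]]';python3 -m handwheel '[[[0,-0.0006,0.0008,0,0,0,120],[0,-0.0006,0.0008,0,0,0,120],[0,0,0,0,0,0,120]]]'
```

```text
time_s: 10.05
eef_pos: [475.2, 7.9, 113.7]
tcp_rot: [0.247, 0.677, 0.651, 0.237]
force: [-0.1, -0.3, -0.9]
gripper_width: 54.9
time_s: 10.35
eef_pos: [476.0, 7.8, 112.8]
tcp_rot: [0.248, 0.677, 0.651, 0.238]
force: [-1.4, 0.6, 1.2]
gripper_width: 54.9
```

```bash
python3 -m handwheel '[[[0,-0.0003,0.0004,0,0,0,110],[0,0,0,0,0,0,90],[0,0,0,0,0,0,70],[0,0,0,0,0,0,40],[0,0,0,0,0,0,0],[0,0,0,0,0,0,0],[0,0,0,0,0,0,0],[0,0,0,0,0,0,0]]]'
python3 -m handwheel '[[[0,0,-0.008,0,0,0,0],[0,0,-0.01,0,0,0,0],[0,0,-0.015,0,0,0,0],[0,0,-0.02,0,0,0,0],[0,0.01,-0.03,0,0,0,0],[0,0.02,-0.03,0,0,0,0],[0,0.03,-0.02,0,0,0,0],[0,0.03,-0.02,0,0,0,0],[0,0.02,-0.02,0,0,0,0],[0,0,0,0,0,0,0]]]'
python3 - <<'E'
from h import *
b=grab('scene','s8.png');a=grab('top','t8.png')
cv2.imwrite('pics/c8.png',np.hstack([cv2.resize(a[150:300,250:360],(396,540)),cv2.resize(b[150:270,220:320],(450,540))][:2])[:,:800])
togo([489,7.6,230],slope(90))
E
```

```text
time_s: 11.15
eef_pos: [475.6, 7.8, 111.5]
tcp_rot: [0.247, 0.677, 0.651, 0.238]
force: [0.3, 0.1, 0.5]
gripper_width: 85.5
time_s: 12.15
eef_pos: [449.7, 8.7, 322.1]
tcp_rot: [0.251, 0.676, 0.65, 0.241]
force: [0.9, 0.5, 0.0]
gripper_width: 84.8
t 12.25 pos [448.    9.  315.6] tool axes
 [[ 0.04   0.764  0.644]
 [ 0.999 -0.03  -0.026]
 [-0.     0.645 -0.764]] F [-0.4  0.4 -1. ] w 85.1
shift(now axes,mm) [  0.3 -23.9  91.8] rotvec [ 7.01e-01  2.00e-04 -1.00e-04]
```

View pics/c8.png

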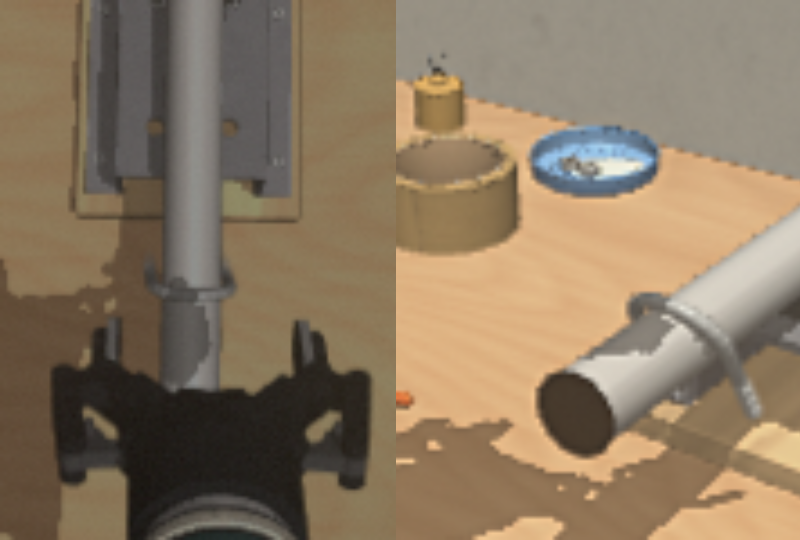

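U-bolt hangs on the bar, with its crown at top crop row about 293, i.e. pixel (302,231). I'll measure it once it has settled.

```bash
python3 -m handwheel '[[[0,0.02,-0.02,0,0,0,0],[0,0,0,0,0,0,0],[0,0,0,0,0,0,0],[0,0,0,0,0,0,0],[0,0,0,0,0,0,0]]]' >/dev/null
python3 - <<'E'
from h import *
t0=cv2.imread('pics/t0.png').astype(float).mean(2)
for i in range(2):
    a=arm.read_camera('top').astype(float).mean(2)
    print('centre col prof rows 224-242',a[224:242,300:305].mean(1).astype(int).tolist())
for r in range(218,240): print(r,a[r,286:322].astype(int).tolist())
cv2.imwrite('pics/t9.png',a)
E
```

```text
centre col prof rows 224-242 [136, 134, 126, 126, 115, 96, 106, 89, 85, 88, 90, 89, 89, 89, 89, 89, 88, 88]
centre col prof rows 224-242 [135, 134, 126, 118, 82, 100, 108, 88, 94, 89, 89, 89, 89, 89, 89, 89, 89, 89]
218 [74, 75, 76, 75, 77, 76, 79, 78, 77, 66, 79, 94, 107, 116, 120, 131, 136, 142, 143, 140, 135, 130, 123, 114, 105, 88, 113, 115, 117, 116, 115, 115, 113, 115, 116, 117]
219 [78, 74, 77, 76, 77, 79, 76, 79, 79, 68, 80, 95, 105, 117, 124, 132, 139, 143, 142, 139, 136, 130, 125, 115, 102, 89, 112, 117, 115, 115, 115, 115, 113, 115, 114, 113]
220 [76, 75, 74, 74, 77, 76, 80, 78, 80, 68, 79, 95, 108, 116, 123, 130, 140, 143, 142, 140, 134, 130, 126, 115, 104, 86, 112, 114, 115, 116, 114, 113, 114, 113, 113, 114]
221 [74, 74, 75, 76, 74, 76, 75, 78, 77, 66, 81, 95, 107, 116, 123, 132, 137, 143, 143, 141, 135, 129, 124, 115, 101, 87, 111, 116, 116, 116, 115, 115, 115, 116, 115, 115]
222 [77, 77, 75, 75, 75, 76, 76, 76, 78, 65, 82, 96, 108, 117, 125, 133, 138, 144, 142, 140, 134, 131, 124, 115, 100, 85, 111, 115, 117, 118, 115, 115, 116, 116, 115, 114]
223 [79, 77, 76, 77, 78,
[... 2201 characters left out ...]
, 84, 84, 88, 92, 92, 89, 86, 127, 128, 122, 114, 99, 101, 70, 75, 89, 89, 109, 114, 113, 116, 113, 115]
237 [78, 76, 79, 81, 64, 58, 57, 56, 68, 64, 69, 74, 79, 81, 82, 89, 93, 92, 88, 86, 128, 128, 121, 113, 97, 97, 66, 77, 86, 93, 111, 116, 114, 112, 114, 112]
238 [76, 77, 75, 78, 64, 58, 56, 55, 70, 64, 68, 73, 78, 81, 86, 89, 89, 93, 88, 87, 127, 129, 121, 111, 98, 84, 66, 82, 82, 98, 114, 116, 116, 115, 116, 114]
239 [77, 77, 75, 73, 58, 56, 57, 59, 64, 62, 69, 73, 78, 81, 85, 89, 91, 91, 91, 86, 127, 129, 122, 113, 97, 79, 72, 80, 83, 100, 115, 116, 117, 115, 115, 113][ WARN:0@7.568] global loadsave.cpp:1063 imwrite_ Unsupported depth image for selected encoder is fallbacked to CV_8U.
```

```bash
python3 -m handwheel '[[[0,0,0,0.1,0,0,0],[0,0,0,0.1,0,0,0],[0,0,0,0.1,0,0,0],[0,0,0,0.1,0,0,0],[0,0,0,0.1,0,0,0],[0,0,0,0.1,0,0,0],[0,0,0,0.1,0,0,0],[0,0,0,0,0,0,0]]]' >/dev/null
python3 - <<'E'
from h import *
p=onz('top',303,230,138);print(p.round(1), ((p-HOLE)@E_).round(1))
togo([p[0],(HOLE-(609-p[0])*E_)[1],230],slope(90))
for i in range(3):
    a=arm.read_camera('top').astype(float).mean(2); print(a[224:242,303:306].mean(1).astype(int).tolist())
cv2.imwrite('pics/t10.png',a); cv2.imwrite('pics/s10.png',arm.read_camera('scene'))
print(a[232:242,286:322].astype(int).tolist()[::3])
E
```

```text
[490.8   8.4 138. ] -118.4
t 13.65 pos [452.6   8.6 340.7] tool axes
 [[ 0.04   0.999 -0.005]
 [ 0.999 -0.04   0.001]
 [ 0.    -0.005 -1.   ]] F [ 0.9 -0.3 -0.4] w 85.2
shift(now axes,mm) [  0.5  38.7 110.5] rotvec [-0.0048 -0.0004 -0.0004]
[42, 41, 40, 37, 37, 44, 34, 30, 34, 33, 33, 34, 36, 47, 50, 67, 90, 55]
[43, 42, 41, 39, 39, 36, 40, 37, 30, 30, 30, 33, 34, 37, 46, 52, 59, 70]
[46, 45, 43, 42, 39, 38, 36, 37, 39, 33, 33, 33, 33, 32, 36, 47, 51, 64]
[[26, 26, 27, 23, 33, 54, 52, 51, 49, 42, 32, 28, 32, 29, 30, 28, 32, 33, 38, 46, 51, 50, 55, 53, 50, 47, 47, 45, 51, 44, 44, 44, 41, 41, 41, 42], [25, 29, 28, 30, 27, 33, 35, 42, 69, 46, 48, 52, 44, 37, 32, 32, 35, 34, 32, 33, 31, 32, 31, 32, 37, 35, 43, 46, 51, 45, 49, 67, 67, 56, 54, 55], [32, 31, 28, 30, 27, 29, 28, 30, 36, 35, 40, 85, 68, 59, 52, 51, 48, 41, 37, 31, 30, 32, 34, 33, 35, 34, 31, 37, 34, 33, 33, 35, 32, 37, 33, 34], [84, 82, 82, 83, 83, 81, 81, 52, 31, 29, 28, 32, 41, 45, 48, 56, 74, 64, 65, 63, 56, 52, 53, 52, 49, 47, 46, 43, 44, 43, 41, 36, 36, 36, 34, 37]][ WARN:0@17.052] global loadsave.cpp:1063 imwrite_ Unsupported depth image for selected encoder is fallbacked to CV_8U.
```

```bash
python3 -m handwheel '[[[0.0005,0.0128,0.02,-0.005,0,0,0],[0,0.0128,0.02,0,0,0,0],[0,0.0128,0.02,0,0,0,0],[0,0,0.02,0,0,0,0],[0,0,0.02,0,0,0,0],[0,0,0.02,0,0,0,0],[0,0,0.02,0,0,0,0],[0,0,0.02,0,0,0,0],[0,0,0,0,0,0,0],[0,0,0,0,0,0,0]]]'
python3 - <<'E'
from h import *
q=proj('scene',[490.8,-17.4,51]);p=proj('scene',[490.8,-17,111]);print(q,p)
a=arm.read_camera('scene')
for i in range(4): b=arm.read_camera('scene')
c=lambda i:cv2.resize(i[170:270,230:310],None,fx=5,fy=5)
cv2.imwrite('pics/c11.png',np.hstack([c(a),c(b)])[:,:800])
E
```

```text
time_s: 14.85
eef_pos: [489.4, 7.8, 184.1]
tcp_rot: [0.002, 0.721, 0.693, 0.002]
force: [-0.0, 0.2, 0.3]
gripper_width: 85.1
[291.1781771  253.49018472] [291.45115501 229.2611545 ]
```

View pics/c11.png

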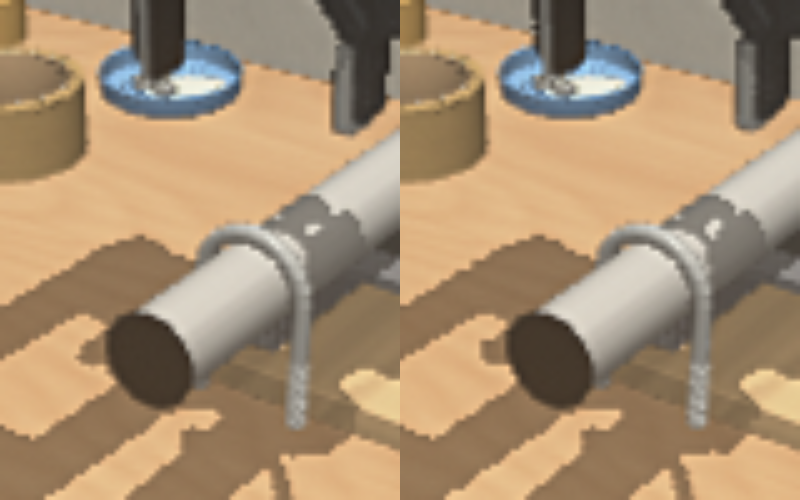

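Settled and vertical: near leg end at crop (297,427), both frames alike. I check the scene camera's bias using the hole and the tip.

Run:
```python
from h import *
print('hole R pred',proj('scene',HOLE-25*YB))
s=cv2.imread('pics/s8.png'); h=cv2.cvtColor(s,cv2.COLOR_BGR2HSV)
print('S\n',h[214:228,308:332,1]);print('V\n',h[214:228,308:332,2])
b=arm.read_camera('scene'); g=b.astype(float).mean(2)
for r in (228,232,236,240,244,248,250,252,254,255,256,257): print(r,g[r,282:298].astype(int).tolist())
for dx in(-123,-120,-117): print(dx,proj('scene',HOLE+dx*E_-25*YB+31*K).round(1),proj('scene',HOLE+dx*E_-25*YB-29*K).round(1))
```

```text
hole R pred [318.60296991 219.65592157]
S
 [[27 30 33 41 28 32 47 47 54 45 29 17 16 16 16 15 17 17 17 18 17 16 16 16]
 [33 33 38 47 49 55 50 51 47 47 17 14 16 16 18 18 13 16 15 16 13 15 13 14]
 [35 45 48 50 46 44 51 49 49 42 17 16 18 14 14 16 14 14 16 16 18 16 15 13]
 [47 52 50 40 49 45 46 50 38 18 13 13 13 13 16 18 16 16 16 18 14 16 16 18]
 [50 52 53 40 44 50 46 31 18 16 17 16 18 15 16 16 15 15 14 16 15 14 16 16]
 [50 53 53 42 50 50 25 14 14 16 16 14 17 15 15 16 15 15 14 13 16 16 16 16]
 [52 50 56 45 51 25 18 18 22 22 26 29 31 19 17 16 18 18 16 18 18 18 14 13]
 [35 30 35 33 33 17 16 19 24 27 31 33 35 23 16 15 18 16 16 14 13 16 18 29]
 [28 16 15 15 17 18 16 16 16 32 54 46 19 16 18 18 20 20 18 14 18 20 36 26]
 [15 12 16 18 16 17 18 18 16 15 14 16 13 13 14 14 15 16 18 16 20 20 28 33]
 [17 14 18 18 18 18 17 16 18 18 16 18 18 20 20 18 13 18 16 20 16 28 34 32]
 [16 16 16 18 14 16 16 18 15 14 13 16 18 16 18 16 16 16 17 16 27 33 32 32]
 [26 19 18 16 18 16 14 14 14 16 14 18 18 18 18 16 16 17 21 28 33 32 34 32]
 [27 24 28 25 19 18 18 18 16 13 14 14 14 18 18 22 24 25 29 33 32 34 31 32]]
V
 [[1
[... 1806 characters left out ...]
, 117, 116]
248 [104, 105, 103, 102, 102, 97, 112, 117, 173, 167, 125, 118, 124, 123, 123, 119]
250 [120, 107, 99, 101, 99, 96, 135, 168, 129, 145, 116, 105, 109, 110, 108, 104]
252 [116, 116, 116, 116, 117, 114, 136, 134, 155, 172, 124, 107, 108, 103, 99, 102]
254 [115, 115, 115, 116, 115, 114, 110, 142, 155, 129, 112, 102, 104, 103, 105, 103]
255 [114, 116, 117, 116, 115, 116, 113, 108, 104, 109, 112, 114, 113, 116, 108, 101]
256 [114, 115, 116, 116, 116, 116, 115, 113, 113, 112, 112, 111, 113, 114, 116, 116]
257 [114, 116, 116, 117, 116, 117, 115, 114, 115, 113, 112, 112, 112, 111, 111, 109]
-123 [290.1 230.5] [289.8 254.7]
-120 [290.9 229.9] [290.5 254.1]
-117 [291.7 229.3] [291.3 253.4]
```

```bash
python3 - <<'E'
from h import *
togo(HOLE-120.3*E_+6*K,slope(90))
E
python3 -m handwheel '[[[0,0,0.02,0,0,0,0],[0,0,0.02,0,0,0,0],[0,0,0.02,0,0,0,0],[0,0,0.015,0,0,0,0],[0,0,0,0,0,0,0],[0,0,0,0,0,0,0]]]'
python3 - <<'E'
from h import *
togo(HOLE-120.3*E_+6*K,slope(90))
E
```

```text
t 15.15 pos [490.4   7.7 184.3] tool axes
 [[ 0.04   0.999  0.007]
 [ 0.999 -0.04  -0.   ]
 [-0.     0.007 -1.   ]] F [-0.3  0.2 -0.1] w 85.4
shift(now axes,mm) [-0.1 -2.3 98.3] rotvec [ 0.0073  0.0001 -0.0003]
time_s: 15.75
eef_pos: [490.5, 7.7, 108.6]
tcp_rot: [0.002, 0.721, 0.693, 0.002]
force: [0.2, 0.2, 0.1]
gripper_width: 85.4
t 15.75 pos [490.5   7.7 108.6] tool axes
 [[ 0.04   0.999  0.005]
 [ 0.999 -0.04  -0.   ]
 [ 0.     0.005 -1.   ]] F [0.2 0.2 0.1] w 85.4
shift(now axes,mm) [-0.2 -1.8 22.6] rotvec [ 0.0054 -0.0001 -0.0003]
```

```bash
python3 -m handwheel '[[[0,-0.002,0.01,0.006,0,0,0],[0,0,0.008,0,0,0,0],[0,0,0.0045,0,0,0,0],[0,0,0,0,0,0,30],[0,0,0,0,0,0,60],[0,0,0,0,0,0,75],[0,0,0,0,0,0,90],[0,0,0,0,0,0,105],[0,0,0,0,0,0,120],[0,0,0,0,0,0,120],[0,0,0,0,0,0,120],[0,0,0,0,0,0,120]]]' 40
python3 - <<'E'
from h import *
togo(HOLE-120.3*E_+6*K,slope(90))
E
```

```text
time_s: 16.95
eef_pos: [488.7, 7.8, 86.2]
tcp_rot: [0.0, 0.721, 0.693, 0.0]
force: [-0.9, 0.8, 4.2]
gripper_width: 55.9
t 16.95 pos [488.7   7.8  86.2] tool axes
 [[ 0.04   0.999  0.   ]
 [ 0.999 -0.04   0.   ]
 [ 0.     0.    -1.   ]] F [-0.9  0.8  4.2] w 55.9
shift(now axes,mm) [-0.2  0.1  0.2] rotvec [ 0.0002 -0.     -0.0002]
```

```bash
python3 -m handwheel '[[[0,0,-0.01,0,0,0,120],[0,0,-0.015,0,0,0,120],[0,0,-0.02,0,0,0,120],[0,0,0,0,0,0,120],[0,0.02,0,0,0,0,120],[0,0.02,0,0,0,0,120],[0,0.02,0,0,0,0,120],[0,0.02,0,0,0,0,120],[0,0.02,0,0,0,0,120],[0,0.02,0,0,0,0,120],[0,0,0,0,0,0,120],[0,0,0,0,0,0,120]]]' 60
python3 - <<'E'
from h import *
togo(HOLE+51*K,slope(90))
b=grab('scene','s12.png');a=grab('top','t12.png')
cv2.imwrite('pics/c12.png',np.hstack([cv2.resize(b[165:245,270:350],(480,480),interpolation=2),cv2.resize(a[150:230,280:330],(300,480))]))
for d in(0,16): print(proj('scene',HOLE-25*YB+d*K).round(1))
E
```

```text
time_s: 18.15
eef_pos: [607.2, 3.1, 128.8]
tcp_rot: [-0.002, 0.721, 0.693, -0.001]
force: [-0.7, -0.3, -1.3]
gripper_width: 55.4
t 18.15 pos [607.2   3.1 128.8] tool axes
 [[ 0.04   0.999 -0.004]
 [ 0.999 -0.04   0.   ]
 [ 0.    -0.004 -1.   ]] F [-0.7 -0.3 -1.3] w 55.4
shift(now axes,mm) [-0.1  1.8 -2.2] rotvec [-0.0045 -0.0002 -0.0003]
[318.6 219.7]
[318.9 213.6]
```

View pics/c12.png

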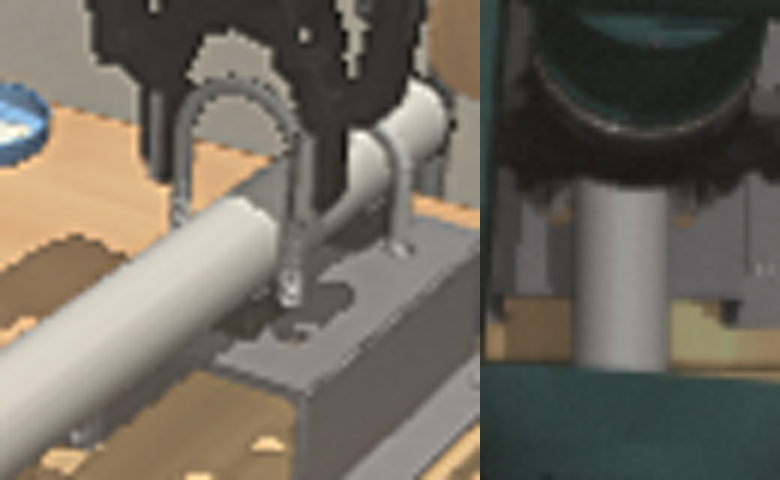

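Both legs straddle the bar. Near leg end at crop (291,300) is directly above the front hole at (290,330). I lower and watch the force.

```bash
python3 - <<'E'
from h import *
togo(HOLE+51*K,slope(90))
b=arm.read_camera('scene').astype(float).mean(2)
for r in range(200,224,2): print(r,b[r,310:328].astype(int).tolist())
E
python3 -m handwheel '[[[0,0,0.005,0,0,0,120],[0,0,0.004,0,0,0,120],[0,0,0,0,0,0,120]]]'
python3 -m handwheel '[[[0,0,0.002,0,0,0,120],[0,0,0.002,0,0,0,120],[0,0,0,0,0,0,120]]]'
```

```text
t 18.25 pos [607.    3.2 129.6] tool axes
 [[ 0.04   0.999 -0.003]
 [ 0.999 -0.04   0.   ]
 [ 0.    -0.003 -1.   ]] F [ 0.  -0.1 -1.1] w 55.8
shift(now axes,mm) [-0.2  2.  -1.4] rotvec [-0.0032 -0.0002 -0.0003]
200 [211, 212, 216, 222, 161, 127, 129, 105, 75, 118, 124, 118, 92, 78, 128, 140, 127, 110]
202 [208, 207, 207, 202, 199, 201, 143, 99, 105, 104, 91, 107, 111, 104, 112, 103, 90, 71]
204 [201, 196, 189, 185, 181, 179, 124, 104, 113, 124, 99, 98, 98, 94, 73, 59, 58, 61]
206 [186, 180, 175, 169, 164, 160, 115, 109, 113, 121, 101, 89, 82, 89, 92, 83, 75, 68]
208 [170, 165, 158, 152, 140, 129, 102, 109, 110, 108, 92, 87, 89, 88, 86, 93, 92, 134]
210 [152, 144, 132, 119, 106, 91, 97, 147, 125, 179, 119, 84, 87, 93, 138, 144, 142, 141]
212 [124, 112, 99, 93, 76, 61, 94, 106, 143, 154, 104, 86, 88, 85, 82, 82, 81, 79]
214 [95, 73, 97, 82, 62, 57, 95, 169, 161, 138, 97, 86, 88, 90, 89, 89, 89, 87]
216 [62, 66, 63, 66, 63, 60, 54, 66, 81, 86, 87, 89, 90, 90, 89, 88, 94, 92]
218 [64, 70, 69, 64, 68, 69, 88, 92, 90, 94, 96, 94, 93, 90, 134, 144, 142, 138]
220 [60, 68, 61, 97, 142, 108, 81, 82, 83, 95, 86, 118, 136, 138, 137, 137, 136, 138]
222 [149, 146, 143, 141, 139, 140, 143, 138, 130, 124, 141, 143, 139, 137, 136, 137, 137, 139]
time_s: 18.6
eef_pos: [607.3, 3.2, 120.5]
tcp_rot: [-0.001, 0.721, 0.693, -0.001]
force: [0.6, -0.4, -0.9]
gripper_width: 55.9
time_s: 18.9
eef_pos: [608.0, 3.1, 117.1]
tcp_rot: [-0.001, 0.721, 0.693, -0.001]
force: [-0.1, -0.7, -0.4]
gripper_width: 55.8
```

```bash
python3 -m handwheel '[[[0,0.001,0,0,0,0,120],[0,0,0.0015,0,0,0,120],[0,0,0.0015,0,0,0,120],[0,0,0.001,0,0,0,120],[0,0,0,0,0,0,120]]]'
python3 -m handwheel '[[[0,0,0.0015,0,0,0,120],[0,0,0.0015,0,0,0,120],[0,0,0.001,0,0,0,120],[0,0,0,0,0,0,120]]]'
```

```text
time_s: 19.4
eef_pos: [609.0, 3.0, 113.2]
tcp_rot: [-0.001, 0.721, 0.693, -0.0]
force: [-0.6, 0.6, -1.1]
gripper_width: 55.6
time_s: 19.8
eef_pos: [609.0, 3.1, 109.2]
tcp_rot: [-0.001, 0.721, 0.693, -0.0]
force: [0.1, -0.1, -0.9]
gripper_width: 56.4
```

Tips should now be 6 mm below the plate's top with no contact force. I continue down.

```bash
python3 -m handwheel '[[[0,0,0.003,0,0,0,120],[0,0,0.003,0,0,0,120],[0,0,0.003,0,0,0,120],[0,0,0,0,0,0,120]]]'
python3 -m handwheel '[[[0,0,0.003,0,0,0,120],[0,0,0.003,0,0,0,120],[0,0,0.003,0,0,0,120],[0,0,0,0,0,0,120]]]'
python3 -m handwheel '[[[0,0,0.001,0,0,0,120],[0,0,0.001,0,0,0,120],[0,0,0,0,0,0,120]]]'
```

```text
time_s: 20.2
eef_pos: [608.7, 3.1, 99.6]
tcp_rot: [-0.001, 0.721, 0.693, -0.001]
force: [0.2, -0.2, -1.0]
gripper_width: 55.7
time_s: 20.6
eef_pos: [608.7, 3.1, 90.7]
tcp_rot: [-0.001, 0.721, 0.693, -0.001]
force: [0.5, -0.9, -1.4]
gripper_width: 55.9
time_s: 20.9
eef_pos: [609.1, 3.0, 89.4]
tcp_rot: [-0.0, 0.721, 0.693, -0.0]
force: [-0.7, -0.1, -0.5]
gripper_width: 55.6
```

```bash
python3 -m handwheel '[[[0,0,0.001,0,0,0,120],[0,0,0.001,0,0,0,120],[0,0,0.001,0,0,0,120],[0,0,0,0,0,0,120]]]'
python3 -m handwheel '[[[0,0,0.0005,0,0,0,120],[0,0,0,0,0,0,110],[0,0,0,0,0,0,95],[0,0,0,0,0,0,75],[0,0,0,0,0,0,50],[0,0,0,0,0,0,20],[0,0,0,0,0,0,0],[0,0,0,0,0,0,0],[0,0,0,0,0,0,0],[0,0,0,0,0,0,0]]]'
```

```text
time_s: 21.3
eef_pos: [609.2, 3.0, 86.7]
tcp_rot: [-0.0, 0.721, 0.693, -0.0]
force: [-0.4, 0.1, -0.3]
gripper_width: 55.6
time_s: 22.3
eef_pos: [609.1, 3.0, 86.0]
tcp_rot: [-0.0, 0.721, 0.693, -0.0]
force: [0.2, -0.1, -0.8]
gripper_width: 85.2
```

```bash
python3 -m handwheel '[[[0,0,-0.01,0,0,0,0],[0,0,-0.02,0,0,0,0],[0,0,-0.03,0,0,0,0],[0,0,-0.03,0,0,0,0],[0,0,-0.03,0,0,0,0],[0,0,-0.03,0,0,0,0],[0.03,-0.01,-0.02,0,0,0,0],[0.04,-0.02,-0.01,0,0,0,0],[0.04,-0.03,0,0,0,0,0],[0.04,-0.03,0,0,0,0,0],[0.04,-0.03,0,0,0,0,0],[0.04,-0.03,0,0,0,0,0],[0.04,-0.02,0,0,0,0,0],[0,0,0,0,0,0,0],[0,0,0,0,0,0,0]]]'
python3 - <<'E'
from h import *
a=grab('top','t14.png');b=grab('scene','s14.png')
for n,im in(('scene',b),('top',a)):
    d=np.abs(im.astype(int)-cv2.imread('pics/%s0.png'%n[0]).astype(int)).max(2)
    if n=='scene': r0,r1,c0,c1=170,240,280,350
    else: r0,r1,c0,c1=165,200,280,330
    v,u=np.nonzero(d[r0:r1,c0:c1]>30); print(n,u.min()+c0,u.max()+c0,v.min()+r0,v.max()+r0,len(u))
    for p in (HOLE+58*K,HOLE+60*K-0*YB,HOLE-25*YB+31*K,HOLE-25*YB,HOLE-29*YB+31*K,HOLE+29*YB+31*K): print(proj(n,p).round(1),end=' ')
    print()
    if n=='scene':
        for r in range(r0,r1,2): print(r,''.join('#' if x>30 else '.' for x in d[r,290:335]))
    else:
        for r in range(170,196): print(r,''.join('#' if x>25 else '.' for x in d[r,285:325]))
E
```

```text
time_s: 23.8
eef_pos: [449.7, 280.3, 267.1]
tcp_rot: [0.0, 0.72, 0.694, 0.0]
force: [-0.1, 0.3, -0.1]
gripper_width: 85.3
scene 299 320 194 239 110
[310.3 194.5] [310.3 193.7] [319.3 207.8] [318.6 219.7] [320.8 208.3] [299.2 201.9] 
170 .............................................
172 .............................................
174 .............................................
176 .............................................
178 .............................................
180 .............................................
182 .............................................
184 .............................................
186 .............................................
188 .............................................
190 .............................................
192 .............................................
194 .................###.........................
196 ............#########........................
198 ..........######...######....................
200 .........####..........###...................
202 .........................##..................
204 .............
[... 1460 characters left out ...]
............#.#..........
181 ......#.................................
182 ......#.................................
183 ........................................
184 ......###..................##...........
185 ........#..................###..........
186 ........................................
187 ............................#...........
188 ........................................
189 ........................................
190 ........................................
191 ........................................
192 ........................................
193 ........................................
194 ........................................
195 ........................................
```

Crown outline tops out at scene row 194, where z = 138–140 mm is predicted to fall. Both legs end in the holes in the two views, so it is home. I do a quick bystander check, then hand in.

Run:
```python
from h import *
d=np.abs(cv2.imread('pics/s14.png').astype(int)-cv2.imread('pics/s0.png').astype(int)).max(2)
print('narrow diff',(d[300:350,385:440]>30).sum(),'tape diff',(d[175:210,212:250]>30).sum())
d=np.abs(cv2.imread('pics/t14.png').astype(int)-cv2.imread('pics/t0.png').astype(int)).max(2)
print('top: narrow',(d[220:262,398:432]>30).sum(),'tape',(d[132:174,158:200]>30).sum())
print(arm.finish_job())
```

```text
narrow diff 0 tape diff 0
top: narrow 0 tape 0
the job is handed in; nothing more can be done
None
```

I fitted the wide U-bolt over the bar and through the two front holes, let go, and handed the job in at about 24 s. `finish_job` gives no verdict.

I picked the U-bolt off the table and hung it sloping on the free end of the bar. I regripped it from above, carried it along the bar to the holes and lowered it home.

**Last checks**
- **Depth:** the arm came down to within 1 mm of the height at which it had gripped the U-bolt hanging on the bar. The crown in the scene view lies where a height of 138–140 mm is predicted.
- **Legs in the holes:** both legs run into the holes in both views, and there was no notable contact force on the way down. I did not measure their depth below the plate directly.
- **Bystanders:** the narrow U-bolt and the tape show no changed pixels in either view.

**Doubts**
- **Hanging position:** the two cameras disagreed by about 3.5 mm along the bar on where the U-bolt hung. I used the average, then shifted 1 mm forward at the holes before going in.
- **Gripper width:** it read about 55.5 mm on the 58 mm U-bolt throughout, which I took as an offset.
- **Final view:** I had used my 12 viewed pictures, so I checked the finished fit numerically from image differences and did not look at it.

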